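# Shut a row of tube lids with one fingertip stroke

## Task

The five tubes in the near row of the clear rack still have their hinged lids standing open. Run a fingertip lightly along that row, starting at the left end on the hinge side, so that each lid in turn folds over its tube and lies shut flush on the rim. Do not lift, tip or shove the rack, and leave everything else on the bench alone.

Things in the scene. Friction and masses are not known exactly. Their poses are not given: they have to be found in the camera images.
- rack: Clear acrylic rack, 90 x 182 mm, 52 mm high, loose on the bench, about 0.55 kg. Origin: centre of its underside; z up, y along its two rows of five holes (30 mm apart), to the robot's left. The open tubes are in the row at its x = -19 mm (nearer the robot); the row at x = +19 mm has two shut tubes and three empty holes. Tubes: 5 ml, 17 mm across, held snugly, rims 64 mm above the bench.
- tube1 (a point): Open tube 1 counted from the robot's left (left end of the row), rack y = +60 mm: centre of the top face of its lid when shut, 68 mm above the bench, fixed in the rack. Shut lid: a 19 mm disc, 4 mm thick, on the rim; hinge at rim height 11.5 mm to the rack's +y side of the tube's centre, lift tab ending 12.5 mm to its -y side. An open lid stands on the hinge as a flap, up to 28 mm above the rim.
- tube2 (a point): Open tube 2 counted from the robot's left, rack y = +30 mm: centre of the top face of its lid when shut, 68 mm above the bench, fixed in the rack. Same lid as tube 1.
- tube3 (a point): Open tube 3 counted from the robot's left, rack y = +0 mm: centre of the top face of its lid when shut, 68 mm above the bench, fixed in the rack. Same lid as tube 1.
- tube4 (a point): Open tube 4 counted from the robot's left, rack y = -30 mm: centre of the top face of its lid when shut, 68 mm above the bench, fixed in the rack. Same lid as tube 1.
- tube5 (a point): Open tube 5 counted from the robot's left (right end of the row), rack y = -60 mm: centre of the top face of its lid when shut, 68 mm above the bench, fixed in the rack. Same lid as tube 1.
- lid1 (a joint): Lid of tube 1: hinge angle in rad, 0 = shut flush on the rim, 1.57 = upright, growing as it opens towards the rack's +y side; stop at 2.0. The hinge is a little stiff: the lid stays at whatever angle it is left, moves with about 0.2 N at its free edge (1 N close to the hinge), needs no snapping force; pressed when shut it gives springily, 1 mm for about 4 N, up to 3 mm.
- lid2 (a joint): Lid of tube 2: hinge angle in rad, 0 = shut flush on the rim, 1.57 = upright, growing as it opens towards the rack's +y side; stop at 2.0. Behaves as lid 1.
- lid3 (a joint): Lid of tube 3: hinge angle in rad, 0 = shut flush on the rim, 1.57 = upright, growing as it opens towards the rack's +y side; stop at 2.0. Behaves as lid 1.
- lid4 (a joint): Lid of tube 4: hinge angle in rad, 0 = shut flush on the rim, 1.57 = upright, growing as it opens towards the rack's +y side; stop at 2.0. Behaves as lid 1.
- lid5 (a joint): Lid of tube 5: hinge angle in rad, 0 = shut flush on the rim, 1.57 = upright, growing as it opens towards the rack's +y side; stop at 2.0. Behaves as lid 1.
- conical1: Bystander: conical tube with yellow cap, 119 mm tall, 22 mm across the cap, loose in a clear two-hole stand behind the rack, seen from the robot. Origin at its tip.
- conical2: Bystander: the second such conical tube, in the same stand.
- reagent: Bystander: amber glass jar with black cap, 54 mm across, 95 mm tall, behind the rack. Origin under its centre.
- weight: Bystander: brass weight with a knob top, 25 mm across, 35 mm tall, on the robot's side of the rack. Origin under its centre.
- boat: Bystander: glass weighing boat, an open dish 46 x 76 mm, 17 mm tall, on the robot's side of the rack. Origin under its centre.
- forceps: Bystander: steel forceps lying flat, 125 mm long, 6 mm high, just in front of the rack. Origin under its centre.
There are look-alikes about, which are no part of the job. Leave any purple or yellow look-alike of the rack alone.

How it is judged:
By the outcome, as a careful person would: the job done as asked, in the order asked, and still so for the second after the job is handed in, with the robot touching nothing.
It also fails if it takes over 38 s, if anything falls off the work surface, if the arm or the gripper's body presses on something with over 40 N, if the wrist force passes 120 N, or if a joint passes its speed limit or range.

## Robot

A 7-joint arm with a two-finger parallel gripper is mounted at the origin on the work surface. World frame = base frame: x ahead of the robot, y to its left, z up, the work surface at z = 0. Lengths are in m, angles in rad, forces in N, time in s.
With the tool pointing down it reaches from about 0.4 to 0.85 m from the base axis. Payload 10.4 kg.
Tool frame: the origin (TCP) lies at the very end of the fingers, on their centre line; the grasp point (between the pads) lies 19 mm behind it; z points along the fingers, y is the line along which they close (so a half turn about z gives the same grasp; the last joint's range is limited). The gripper opens to 87 mm and grips with 3 to 60 N. Pads are 19 mm wide; open, the fingers measure 117 mm over their backs; the gripper's body (75 mm by 190 mm) begins 51 mm behind the grasp point.
Start: joints at [1.174, 0.332, -0.065, 1.46, 0.022, 1.35, -0.088], TCP at [0.228, -0.582, 0.223] pointing down, gripper open.
Joint ranges: [-2.6, 2.6], [-0.5, 2.12], [-1.47, 1.34], [0.16, 2.42], [-1.27, 4.41], [0.06, 2.06], [-2.6, 2.6]. Speed limits (rad/s): [2.22, 2.22, 2.79, 2.79, 3.14, 3.14, 3.14].

## Interface

Orientations are given as a unit quaternion [x, y, z, w].
In Python, from bench import status, camera, order gives the robot as it stands.
- The arm moves only by the tool jog_arm, never from a script. Its argument "plan" is a list of rows, each a list of 7 numbers: the turn, a rotation vector about the tool's x, y, z in rad, then the shift along the tool's x, y, z in mm, then the opening, from -1 (shut) to 1 (fully open). A call has 1 to 12 rows; each row is the pose to reach, as a shift and turn from the pose commanded when the call began, along the tool's axes at that moment; what a row does not reach only later rows make up. A row lasts 1/10 s, in which the tool goes at most 50 mm and 8.59 degrees, less where a joint would pass 70% of its speed; a pose out of reach is approached as far as the arm can. A call with a gripper value outside its range is refused whole. The fingers move at their own pace and stop on an object; "squeeze" is the grip in N (left out, the last holds). Time passes only in rows, so rows that repeat a pose let the fingers close. It gives the time, the measured TCP pose, the force, the opening and the grip force at its end, in the units of the state.
- status.read_state(): the state, without advancing time (a new reading comes with each control period).
- camera(name): name is "scene" or "top"; returns a dict with "image" (480x640x3 uint8, red, green, blue), "z_map" (480x640 float32, m along the optical axis (not along the pixel's ray), 0 where there is no reading), "fx", "fy", "cx", "cy" (pixels), "k1" (the pictures are not rectified: a ray, as slopes to the right and down, at radius r is drawn at 1 + k1 r^2 times it, then the intrinsics apply), "world_from_camera" (4x4, takes a point from camera to world coordinates). Camera axes: x right, y down, z forward; pixel columns grow to the right and rows downward; lengths in m; the calibration is good to about 2 mm. A picture is of the moment at which its call begins.
- order.close_job(): hands the job in; it is judged then, once.
The state is a dict: "time": time; "joint_positions": joint angles; "joint_vel": joint speeds; "joint_torque": joint torques, N m; "ee_pos": TCP position; "eef_rot": TCP orientation; "ft_force": force on the tool from outside, world axes, zero at the start; "torque": the same for the moment, N m; "width": finger opening in m; "grip_force": force on a finger pad.
Only numpy, scipy, OpenCV 4.12 (cv2) and the standard library are available. Lean on these libraries where they do the work, as an engineer would, in place of code of your own. Each camera call takes 0.05 s, during which the arm holds its last target. There are 200 camera calls.

## Working session

There is one attempt and no reset: what is moved stays moved. The work goes in short steps, Python scripts to look and compute and a tool call to move; the robot and the scene stay as the last step left them, time stands still between calls to the robot, and variables do not carry over. Pictures are saved under pics/ and viewed, at most 10 in all, crops included, and the job is handed in when it is done.

Besides the shell and the picture viewer there is one more tool, called after "Call:" as a command line: name --pt "numbers of a row" for each row, then --argument value for the rest. jog_arm: Moves the arm, as the interface text tells. Its arguments: {"type":"object","properties":{"plan":{"type":"array"},"squeeze":{"type":"number"}},"required":["plan"]}

```bash
mkdir -p pics; cat > h.py <<'E'
import numpy as np, cv2
from bench import status, camera, order
def grab(n):
    c=camera(n); cv2.imwrite(f'pics/{n}_{status.read_state()["time"]:.2f}.png',c['image'][...,::-1]); return c
def points(c):
    v,u=np.mgrid[:480,:640]; K=np.array([[c['fx'],0,c['cx']],[0,c['fy'],c['cy']],[0,0,1.]])
    p=cv2.undistortPoints(np.dstack([u,v]).reshape(-1,1,2).astype(np.float64),K,np.array([c['k1'],0,0,0.])).reshape(480,640,2)
    T=c['world_from_camera']; d=np.dstack([p,np.ones((480,640))])@T[:3,:3].T
    return T[:3,3],d,T[:3,3]+d*c['z_map'][...,None]
def onplane(c,u,v,z):
    K=np.array([[c['fx'],0,c['cx']],[0,c['fy'],c['cy']],[0,0,1.]])
    p=cv2.undistortPoints(np.array([[[u,v]]],float),K,np.array([c['k1'],0,0,0.]))[0,0]
    T=c['world_from_camera']; d=T[:3,:3]@[*p,1]; o=T[:3,3]; return o+d*(z-o[2])/d[2]
E
python3 - <<'E'
from h import *
for n in('scene','top'):
    c=grab(n); print(n,c['fx'],c['k1'],c['world_from_camera'].round(3).tolist()); np.savez(f'{n}.npz',**c)
s=status.read_state(); print(s)
E
ls pics
```

```text
scene 553.4978471349128 0.0602979632651518 [[0.451, 0.65, -0.612, 1.146], [0.892, -0.327, 0.311, -0.362], [0.002, -0.686, -0.728, 0.806], [0.0, 0.0, 0.0, 1.0]]
top 616.1491562127832 -0.024392145276918194 [[-0.023, -0.992, 0.121, 0.453], [-1.0, 0.023, 0.001, -0.06], [-0.004, -0.121, -0.993, 0.994], [0.0, 0.0, 0.0, 1.0]]
{'time': 0.1, 'joint_positions': array([ 1.1744148 ,  0.33279837, -0.06469667,  1.46087871,  0.0215907 ,
        1.34993026, -0.08848183]), 'joint_vel': array([-0.00163727, -0.00199042,  0.00025715, -0.00141243,  0.0005252 ,
       -0.00072399, -0.00052413]), 'joint_torque': array([ 2.14963184e-03, -6.24545574e+01,  2.51982640e-02, -3.90713739e+01,
       -6.13750541e-02,  3.66359402e-02, -2.72486051e-05]), 'ee_pos': array([ 0.2280735 , -0.58150476,  0.22182973]), 'eef_rot': array([ 9.82583447e-01,  1.85820704e-01, -1.49077168e-04, -6.42763053e-04]), 'ft_force': array([ 0.60431883, -0.13980984,  0.07488975]), 'torque': array([ 0.0081618 , -0.04005567,  0.02832686]), 'grip_force': 0.0, 'width': 0.08723626375155005}
scene_0.05.png
top_0.10.png
```

View pics/scene_0.05.png

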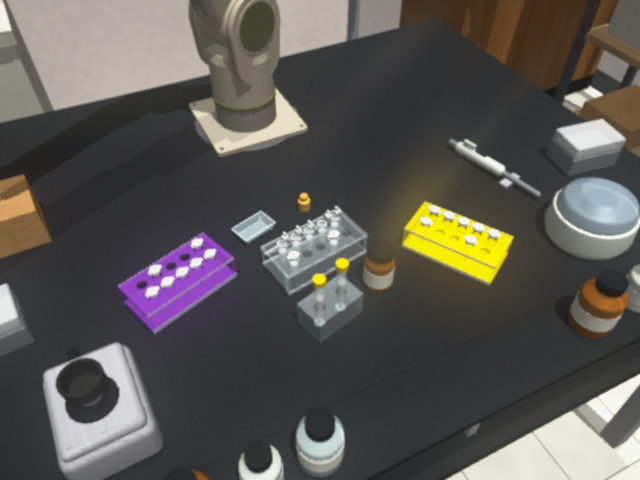

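View pics/top_0.10.png

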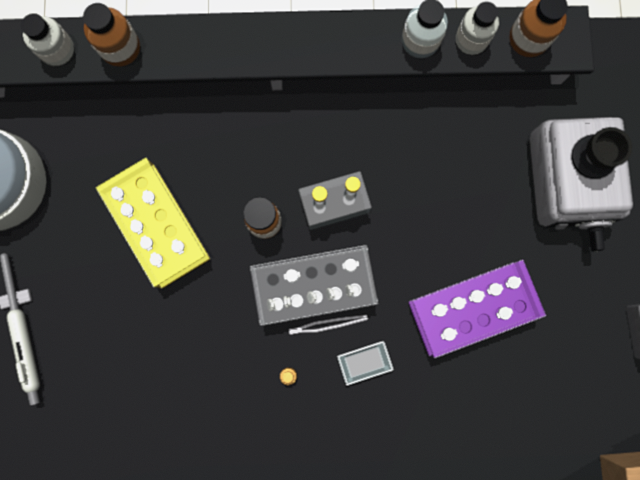

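The clear rack is the grey one at top (313,285) and scene (315,248). Its near row has lids standing open at top (276..355, 303..290). The purple rack at top (477,308) and the yellow one at (152,222) are look-alikes with shut lids. I'll confirm with one enlarged crop and measure.

```bash
python3 - <<'E'
from h import *
t=dict(np.load('top.npz')); s=dict(np.load('scene.npz'))
a=cv2.resize(t['image'][235:345,240:390],None,fx=5,fy=5,interpolation=cv2.INTER_CUBIC)[:, :750]
b=cv2.resize(s['image'][195:295,250:380],None,fx=5,fy=5,interpolation=cv2.INTER_CUBIC)
cv2.imwrite('pics/crop.png',cv2.resize(np.vstack([a,np.pad(b,((0,0),(0,100),(0,0)))]),None,fx=.57,fy=.57,interpolation=cv2.INTER_AREA)[...,::-1])
for n,c,(r0,r1,c0,c1) in(('top',t,(235,345,240,390)),('scene',s,(195,300,250,380))):
    o,d,P=points(c); im=c['image'].astype(int)
    m=np.zeros((480,640),np.uint8); m[r0:r1,c0:c1]=((im.min(2)>185)[r0:r1,c0:c1])
    k,l,st,ce=cv2.connectedComponentsWithStats(m)
    for i in range(1,k):
        if st[i,4]>12:
            q=P[l==i]; print(n,ce[i].round(1),st[i,4],np.median(q,0).round(4),q[:,2].min().round(3),q[:,2].max().round(3))
    # corners: rack mask by height
    h=(P[...,2]>.035)&(P[...,2]<.059); mm=np.zeros((480,640),np.uint8); mm[r0:r1,c0:c1]=h[r0:r1,c0:c1]*1
    q=P[mm>0][:,:2]; print(n,len(q),np.median(P[mm>0][:,2]))
    rc=cv2.minAreaRect((q*1000).astype(np.float32)); print(rc)
E
```

```text
top [350.1 264.4] 147 [ 0.5286 -0.1097  0.066 ] 0.048 0.994
top [291.4 275.1] 150 [ 0.5141 -0.0205  0.0659] 0.047 0.071
top [354.7 289. ] 122 [ 0.4913 -0.1165  0.0624] 0.048 0.994
top [335.4 292.6] 124 [ 0.4866 -0.0869  0.0621] 0.05 0.088
top [316.7 295.9] 106 [ 0.4821 -0.0587  0.0627] 0.049 0.994
top [286.5 301.4] 298 [ 0.475  -0.0137  0.0601] 0.048 0.088
top [323.9 327. ] 162 [ 0.4325 -0.0662  0.0033] -0.002 0.994
top [378.9 343.1] 18 [ 0.4076 -0.1543  0.016 ] 0.012 0.018
top 5883 0.05037824227438625
((523.3759765625, -50.523963928222656), (137.9144744873047, 182.14788818359375), 8.965299606323242)
scene [337.3 210.4] 20 [0.475  0.0048 0.0802] 0.05 0.088
scene [332.1 218.8] 92 [ 0.4774 -0.0042  0.0602] 0.049 0.09
scene [259.5 228.1] 115 [ 0.384  -0.1208  0.0039] -0.001 0.019
scene [310.5 224.1] 27 [ 0.4841 -0.0551  0.0786] 0.051 0.084
scene [321.2 225.9] 85 [ 0.4794 -0.0302  0.0568] 0.05 0.065
scene [298.3 229.4] 29 [ 0.4869 -0.0822  0.0796] -0.001 0.806
scene [308.3 233.6] 74 [ 0.4864 -0.0616  0.0561] 0.05 0.066
scene [333.  233.7] 82 [ 0.5134 -0.023   0.067 ] 0.048 0.071
scene [284.9 235.9] 35 [ 0.491  -0.1113  0.0802] 0.049 0.088
scene [295. 240.] 88 [ 0.4911 -0.0904  0.0564] 0.05 0.067
scene [333.3 241.5] 38 [ 0.5208 -0.0272  0.0533] 0.049 0.06
scene [279.2 247.4] 115 [ 0.4909 -0.1215  0.0556] 0.049 0.067
scene [292.9 254.4] 89 [ 0.5272 -0.1125  0.0673] 0.051 0.071
scene [293.6 262.7] 38 [ 0.535  -0.1149  0.0537] 0.049 0.06
scene [342.2 281.5] 13 [ 0.634  -0.0696  0.0829] 0.079 0.088
scene [320.1 297. ] 16 [ 0.6464 -0.1168  0.0823] 0.078 0.09
scene 3771 0.0512327155654958
((509.8857727050781, -54.61668395996094), (286.03826904296875, 186.09146118164062), 7.591434001922607)
```

View pics/crop.png

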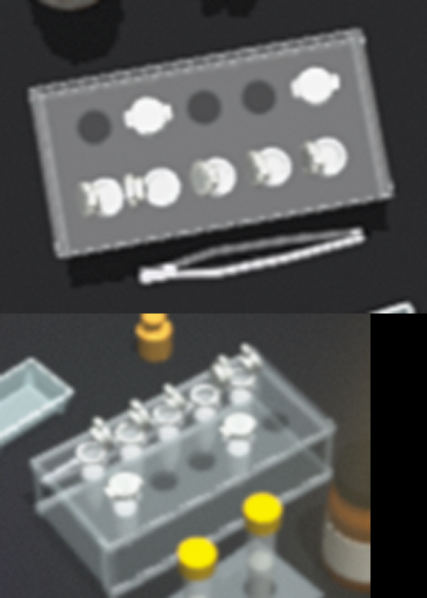

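The crop shows the clear rack. The five near-row tubes have raised flaps on their left (+y) side, and the far row has two shut lids (at +30 and -60). So this is the right rack. Next is a refined pose and the move to the start point.

```bash
cat >> h.py <<'E'
def delta(xyz,yaw):
    from scipy.spatial.transform import Rotation as R
    s=status.read_state(); A=R.from_quat(s['eef_rot']); B=R.from_euler('xz',[np.pi,yaw])
    return (A.inv()*B).as_rotvec().round(3), (A.inv().apply(np.array(xyz)-s['ee_pos'])*1000).round(1)
E
python3 - <<'E'
from h import *
t=dict(np.load('top.npz')); s=dict(np.load('scene.npz'))
a=onplane(t,291.4,275.1,.068);b=onplane(t,350.1,264.4,.068)
a2=onplane(s,333,233.7,.067);b2=onplane(s,292.9,254.4,.067)
print(a,b,a2,b2)
o,d,P=points(t); h=(P[...,2]>.046)&(P[...,2]<.058); m=np.zeros_like(h); m[235:330,240:390]=h[235:330,240:390]
q=P[m]; q=q[q[:,0]<.585]; rc=cv2.minAreaRect((q[:,:2]*1000).astype(np.float32)); print(rc)
A=(a+a2)/2;B=(b+b2)/2; y=(A-B)[:2]; y/=np.linalg.norm(y); yaw=np.arctan2(-y[0],y[1]); x=np.array([y[1],-y[0]])
c=(A+B)[:2]/2-.019*x+.015*y; print('yaw',np.degrees(yaw),'centre',c)
for k in range(5): print(k+1,c-.019*x+(.06-.03*k)*y)
p=c-.019*x+.105*y; np.save('rack.npy',np.r_[c,yaw]); print('target',p,delta([*p,.12],yaw))
E
```

```text
[ 0.51394929 -0.02098649  0.068     ] [ 0.52804255 -0.10968743  0.068     ] [ 0.51370574 -0.02379766  0.067     ] [ 0.52728268 -0.1118911   0.067     ]
((500.3395690917969, -54.162315368652344), (91.22723388671875, 182.18629455566406), 8.997004508972168)
yaw 8.895237146613429 centre [ 0.49965416 -0.05470901]
1 [0.47160498 0.00163141]
2 [ 0.47624383 -0.02800777]
3 [ 0.48088267 -0.05764695]
4 [ 0.48552152 -0.08728613]
5 [ 0.49016037 -0.11692532]
target [0.46464671 0.04609018] (array([-0.001,  0.   ,  0.219]), array([ 449.4, -497.7,  102.5]))
```

Call:
jog_arm --pt "0 0 0.05 40 -30 0 -1" --pt "0 0 0.1 80 -60 0 -1" --pt "0 0 0.219 449 -498 0 -1" --pt "0 0 0.219 449 -498 0 -1" --pt "0 0 0.219 449 -498 0 -1" --pt "0 0 0.219 449 -498 0 -1" --pt "0 0 0.219 449 -498 0 -1" --pt "0 0 0.219 449 -498 0 -1" --pt "0 0 0.219 449 -498 0 -1" --pt "0 0 0.219 449 -498 0 -1" --pt "0 0 0.219 449 -498 0 -1" --pt "0 0 0.219 449 -498 0 -1" --squeeze 10

```text
time: 1.3
ee_pos: [0.4411, -0.0212, 0.2226]
eef_rot: [0.997, 0.077, 0.0, 0.0]
ft_force: [1.2, -0.5, -0.3]
width: 0.0029
grip_force: 0.0
```

Call:
jog_arm --pt "0 0 0 0 0 0 -1"

```text
time: 1.4
ee_pos: [0.4421, -0.0165, 0.2228]
eef_rot: [0.997, 0.082, 0.001, -0.001]
ft_force: [0.4, -0.1, 0.8]
width: 0.0008
grip_force: 0.0
```

```bash
python3 - <<'E'
from h import *
c=np.load('rack.npy'); yaw=c[2]; y=np.array([-np.sin(yaw),np.cos(yaw)]);x=np.array([y[1],-y[0]])
print(status.read_state()['ee_pos'],delta([*(c[:2]-.019*x+.105*y),.12],yaw))
E
```

```text
[ 0.44211886 -0.0164843   0.22279251] (array([-0.001, -0.001,  0.009]), array([ 32.3, -57.9, 102.9]))
```

Call:
jog_arm --pt "0 0 0.009 16 -29 0 -1" --pt "0 0 0.009 32 -58 0 -1" --pt "0 0 0.009 32 -58 40 -1" --pt "0 0 0.009 32 -58 80 -1" --pt "0 0 0.009 32 -58 103 -1" --pt "0 0 0.009 32 -58 103 -1" --pt "0 0 0.009 32 -58 103 -1" --pt "0 0 0.009 32 -58 103 -1"

```text
time: 2.2
ee_pos: [0.4648, 0.0391, 0.1211]
eef_rot: [0.997, 0.073, 0.001, 0.0]
ft_force: [-0.1, -0.5, 0.4]
width: 0.0006
grip_force: 0.0
```

```bash
python3 - <<'E'
from h import *
c=np.load('rack.npy'); yaw=c[2]; y=np.array([-np.sin(yaw),np.cos(yaw)]);x=np.array([y[1],-y[0]])
s=status.read_state();print(s['ee_pos'],s['ft_force'],delta([*(c[:2]-.019*x+.105*y),.08],yaw))
k=grab('scene')['image'][110:290,230:400]; cv2.imwrite('pics/c2.png',cv2.resize(k,None,fx=3.3,fy=3.3,interpolation=cv2.INTER_CUBIC)[...,::-1])
E
```

```text
[0.46476922 0.039064   0.12110233] [-0.0638893  -0.46826827  0.39387929] (array([ 0.001, -0.002, -0.01 ]), array([ 0.8, -7. , 41.1]))
```

View pics/c2.png

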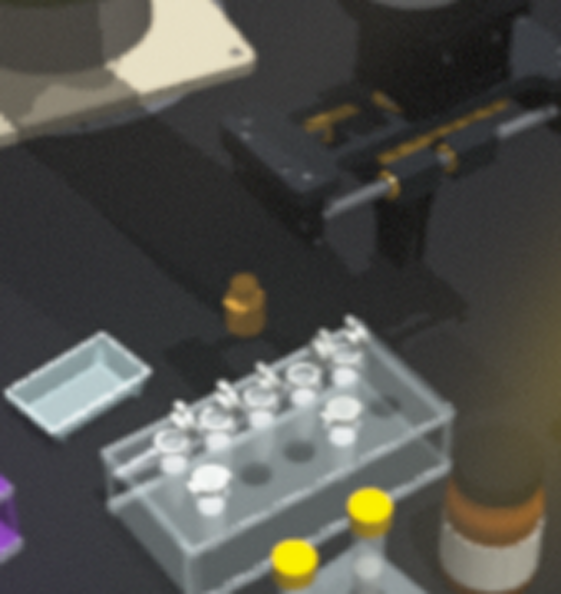

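The fingertip, closed, hangs clear to the left of the rack end (tip at about (405,260) in the crop). All lids are still open, lid 1 at (350,335). I'll back off about 8 mm and go down to 80 mm.

Call:
jog_arm --pt "0 0 -0.01 1 -8 0 -1" --pt "0 0 -0.01 1 -8 10 -1" --pt "0 0 -0.01 1 -8 25 -1" --pt "0 0 -0.01 1 -8 41 -1" --pt "0 0 -0.01 1 -8 41 -1" --pt "0 0 -0.01 1 -8 41 -1" --pt "0 0 -0.01 1 -8 41 -1"

```text
time: 2.95
ee_pos: [0.464, 0.0473, 0.0792]
eef_rot: [0.997, 0.078, 0.0, 0.0]
ft_force: [0.5, 0.6, 1.5]
width: 0.0003
grip_force: 0.0
```

```bash
cat > loc.py <<'E'
from h import *
c=np.load('rack.npy'); yaw=c[2]; y=np.array([-np.sin(yaw),np.cos(yaw)]);x=np.array([y[1],-y[0]])
for i in range(1):
    s=status.read_state(); p=s['ee_pos'][:2]-c[:2]
    print('rack x,y mm',(p@x*1000).round(1),(p@y*1000).round(1),'z',(s['ee_pos'][2]*1000).round(1),'F',s['ft_force'].round(2),'rot',delta(s['ee_pos'],yaw)[0],s['time'])
E
python3 loc.py
```

```text
rack x,y mm -19.4 106.3 z 79.2 F [0.51 0.57 1.48] rot [ 0.    -0.001  0.001] 2.95
```

Call:
jog_arm --pt "0 0 0 0 5 0 -1" --pt "0 0 0 0 10 0 -1" --pt "0 0 0 0 15 0 -1" --pt "0 0 0 0 20 0 -1" --pt "0 0 0 0 25 0 -1" --pt "0 0 0 0 30 0 -1" --pt "0 0 0 0 34 0 -1" --pt "0 0 0 0 38 0 -1" --pt "0 0 0 0 38 3 -1" --pt "0 0 0 0 38 6 -1" --pt "0 0 0 0 38 8 -1" --pt "0 0 0 0 38 8 -1"

```text
time: 4.15
ee_pos: [0.4692, 0.0098, 0.0701]
eef_rot: [0.997, 0.078, -0.0, -0.0]
ft_force: [0.6, 0.4, 0.4]
width: 0.0003
grip_force: 0.0
```

```bash
python3 loc.py; python3 - <<'E'
from h import *
k=grab('scene')['image'][160:290,250:380]; cv2.imwrite('pics/c3.png',cv2.resize(k,None,fx=4.5,fy=4.5,interpolation=cv2.INTER_CUBIC)[...,::-1])
E
```

```text
rack x,y mm -20.1 68.4 z 70.1 F [0.57 0.43 0.45] rot [-0.     0.001  0.001] 4.15
```

View pics/c3.png

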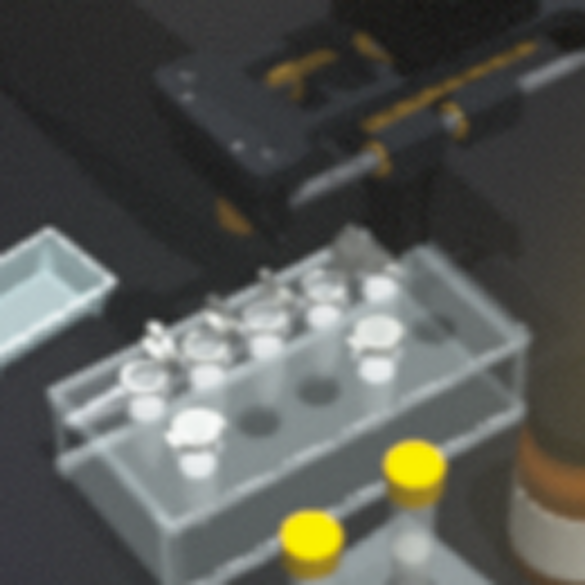

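Lid 1 is folded beneath the fingertip at about (385,265), and lid 2 still stands. I'll press to about 67.4 mm.

Call:
jog_arm --pt "0 0 0 1 0 1 -1" --pt "0 0 0 1 0 2 -1" --pt "0 0 0 1 1 2.7 -1" --pt "0 0 0 1 2 2.7 -1"

```text
time: 4.6
ee_pos: [0.4709, 0.0081, 0.0679]
eef_rot: [0.997, 0.078, 0.0, -0.0]
ft_force: [-0.3, 1.3, 3.0]
width: 0.0004
grip_force: 1.0
```

```bash
python3 loc.py
```

```text
rack x,y mm -18.7 66.5 z 67.9 F [-0.31  1.31  2.95] rot [-0.    -0.     0.001] 4.6
```

Contact of about 3 N, so lid 1 is shut. On to lid 2.

Call:
jog_arm --pt "0 0 0 0 0 -6 -1" --pt "0 0 0 0 3 -12 -1" --pt "0 0 0 0 8 -12 -1" --pt "0 0 0 0 13 -12 -1" --pt "0 0 0 0 18 -12 -1" --pt "0 0 0 0 23 -12 -1" --pt "0 0 0 0 28 -12 -1" --pt "0 0 0 0 28 -8 -1" --pt "0 0 0 0 28 -4 -1" --pt "0 0 0 0 28 -1 -1" --pt "0 0 0 0 29 0 -1" --pt "0 0 0 0 30 0 -1"

```text
time: 5.8
ee_pos: [0.4755, -0.0212, 0.0678]
eef_rot: [0.997, 0.078, -0.0, -0.0]
ft_force: [-0.8, 1.5, 2.9]
width: 0.0008
grip_force: 1.2
```

```bash
python3 loc.py
```

```text
rack x,y mm -18.7 36.8 z 67.8 F [-0.75  1.47  2.86] rot [-0.001 -0.     0.001] 5.8
```

Same contact force. Repeat for lids 3, 4 and 5, reading the force after each.

Call:
jog_arm --pt "0 0 0 0 0 -6 -1" --pt "0 0 0 0 3 -12 -1" --pt "0 0 0 0 8 -12 -1" --pt "0 0 0 0 13 -12 -1" --pt "0 0 0 0 18 -12 -1" --pt "0 0 0 0 23 -12 -1" --pt "0 0 0 0 28 -12 -1" --pt "0 0 0 0 28 -8 -1" --pt "0 0 0 0 28 -4 -1" --pt "0 0 0 0 28 -1 -1" --pt "0 0 0 0 29 0 -1" --pt "0 0 0 0 30 0 -1"

```text
time: 7.0
ee_pos: [0.4801, -0.0509, 0.0678]
eef_rot: [0.997, 0.078, -0.0, -0.0]
ft_force: [-0.8, 1.5, 3.2]
width: 0.0005
grip_force: 1.2
```

```bash
python3 loc.py; python3 - <<'E'
from h import *
k=grab('scene')['image'][160:290,250:380]; cv2.imwrite('pics/c4.png',cv2.resize(k,None,fx=4.5,fy=4.5,interpolation=cv2.INTER_CUBIC)[...,::-1])
E
```

```text
rack x,y mm -18.7 6.8 z 67.8 F [-0.78  1.48  3.21] rot [-0.001 -0.     0.001] 7.0
```

View pics/c4.png

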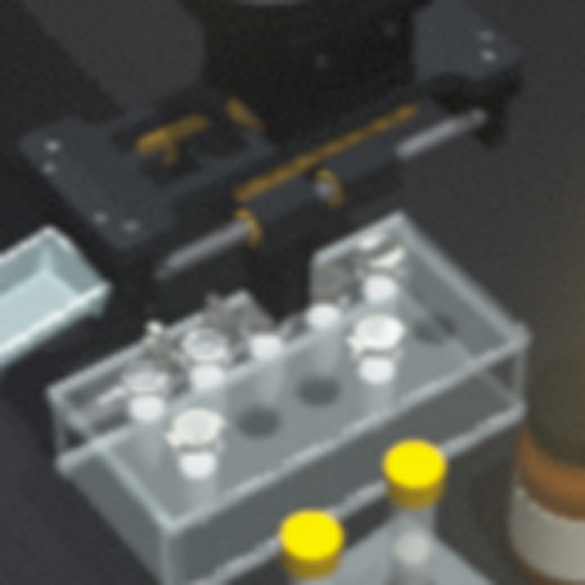

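The rack has not moved (far lids still at (375,330) and (195,430)). Lid 1 is down at (380,250), and lids 4 and 5 are still up. Continuing.

Call:
jog_arm --pt "0 0 0 0 0 -6 -1" --pt "0 0 0 0 3 -12 -1" --pt "0 0 0 0 8 -12 -1" --pt "0 0 0 0 13 -12 -1" --pt "0 0 0 0 18 -12 -1" --pt "0 0 0 0 23 -12 -1" --pt "0 0 0 0 28 -12 -1" --pt "0 0 0 0 28 -8 -1" --pt "0 0 0 0 28 -4 -1" --pt "0 0 0 0 28 -1 -1" --pt "0 0 0 0 29 0 -1" --pt "0 0 0 0 30 0 -1"

```text
time: 8.25
ee_pos: [0.4848, -0.0805, 0.0678]
eef_rot: [0.997, 0.078, -0.0, -0.0]
ft_force: [-0.3, 1.4, 2.7]
width: 0.0004
grip_force: 1.3
```

Call:
jog_arm --pt "0 0 0 0 0 -6 -1" --pt "0 0 0 0 3 -12 -1" --pt "0 0 0 0 8 -12 -1" --pt "0 0 0 0 13 -12 -1" --pt "0 0 0 0 18 -12 -1" --pt "0 0 0 0 23 -12 -1" --pt "0 0 0 0 28 -12 -1" --pt "0 0 0 0 28 -8 -1" --pt "0 0 0 0 28 -4 -1" --pt "0 0 0 0 28 -1 -1" --pt "0 0 0 0 29 0 -1" --pt "0 0 0 0 30 0 -1"

```text
time: 9.45
ee_pos: [0.4894, -0.1101, 0.0678]
eef_rot: [0.997, 0.078, -0.0, -0.0]
ft_force: [-0.2, 1.1, 2.5]
width: 0.0006
grip_force: 1.3
```

Call:
jog_arm --pt "0 0 0 0 2 0 -1" --pt "0 0 0 0 2 -10 -1" --pt "0 0 0 0 2 -40 -1" --pt "0 0 0 0 2 -80 -1" --pt "0 0 0 0 2 -120 -1" --pt "0 0 0 -20 50 -140 -1" --pt "0 0 0 -40 100 -140 -1" --pt "0 0 0 -50 150 -140 -1" --pt "0 0 0 -50 200 -140 -1" --pt "0 0 0 -50 250 -140 -1" --pt "0 0 0 -50 250 -140 -1" --pt "0 0 0 -50 250 -140 -1"

```text
time: 10.65
ee_pos: [0.4781, -0.3674, 0.2077]
eef_rot: [0.997, 0.076, -0.0, -0.0]
ft_force: [-0.5, 0.4, -0.3]
width: 0.0002
grip_force: 0.0
```

```bash
python3 - <<'E'
from h import *
t=grab('top');s=grab('scene')
a=cv2.resize(t['image'][235:345,240:390],None,fx=4,fy=4,interpolation=cv2.INTER_CUBIC)
b=cv2.resize(s['image'][195:280,250:400],None,fx=4,fy=4,interpolation=cv2.INTER_CUBIC)
cv2.imwrite('pics/c5.png',cv2.resize(np.vstack([a,b]),None,fx=.75,fy=.75)[...,::-1])
for n,c,(r0,r1,c0,c1) in(('top',t,(235,345,240,390)),('scene',s,(195,300,250,380))):
    o,d,P=points(c); m=np.zeros((480,640),np.uint8); m[r0:r1,c0:c1]=(c['image'].min(2)>185)[r0:r1,c0:c1]
    k,l,st,ce=cv2.connectedComponentsWithStats(m)
    for i in range(1,k):
        if st[i,4]>30: q=P[l==i]; print(n,ce[i].round(1),st[i,4],np.median(q,0).round(4),np.percentile(q[:,2],[5,95]).round(3))
E
```

```text
top [350.1 264.4] 147 [ 0.5286 -0.1097  0.0659] [0.055 0.069]
top [291.4 275.1] 150 [ 0.5141 -0.0204  0.0662] [0.052 0.069]
top [354.7 289.3] 153 [ 0.4908 -0.1149  0.0656] [0.053 0.069]
top [335.  292.8] 151 [ 0.4858 -0.0859  0.0662] [0.052 0.069]
top [315.6 296.6] 153 [ 0.4807 -0.0571  0.066 ] [0.052 0.069]
top [295.9 300.1] 152 [ 0.4765 -0.0271  0.0657] [0.052 0.069]
top [276.3 303.7] 153 [0.4715 0.0028 0.066 ] [0.052 0.069]
top [323.9 327. ] 161 [ 0.4321 -0.0654  0.0033] [0.001 0.006]
scene [333.8 215.5] 73 [0.4717 0.0006 0.0669] [0.051 0.069]
scene [298.9 233.4] 350 [ 0.4831 -0.0815  0.0669] [0.051 0.07 ]
scene [258.7 228.3] 120 [ 0.3824 -0.1233  0.0038] [0.001 0.018]
scene [334.1 223.7] 33 [ 0.4794 -0.0039  0.0527] [0.049 0.06 ]
scene [333.1 233.7] 83 [ 0.513  -0.0236  0.0672] [0.052 0.07 ]
scene [308.9 236.6] 34 [ 0.4882 -0.0615  0.0532] [0.05  0.059]
scene [333.3 241.5] 38 [ 0.5215 -0.027   0.0533] [0.05 0.06]
scene [295.9 243.4] 38 [ 0.4932 -0.0914  0.0533] [0.05  0.059]
scene [282.5 250.3] 40 [ 0.4984 -0.1202  0.0535] [0.05  0.058]
scene [292.8 254.5] 90 [ 0.5271 -0.1121  0.0669] [0.052 0.07 ]
scene [293.6 262.6] 39 [ 0.5353 -0.115   0.054 ] [0.05  0.059]
```

View pics/c5.png

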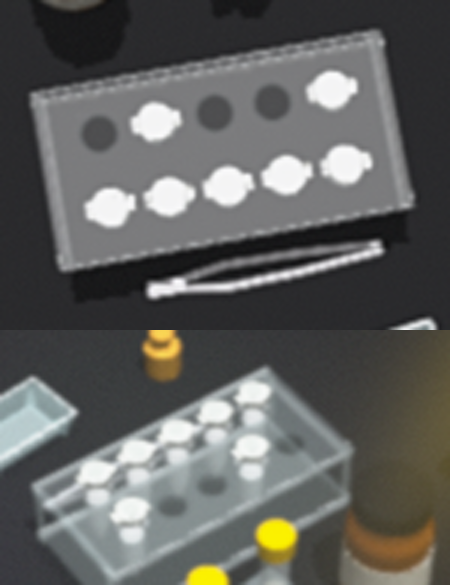

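All five lids lie flat: in the crop they run from (110,207) to (345,163) and match the two shut far lids in shape and height. The rack's reference lids are at the same pixels as before. Handing in.

```bash
python3 -c "
from bench import order; print(order.close_job())"
```

```text
the job is handed in; nothing more can be done
None
```

I folded all five lids shut in order from the left with about 3 N of fingertip pressure. The last pictures show them flush and the rack unmoved, and I handed the job in at about 11 s.

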